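Clear the coil press bed

ROBOT

A 6-joint arm with a two-finger parallel gripper is mounted at the origin on the work surface. World frame = base frame: x ahead of the robot, y to its left, z up, the work surface at z = 0. Lengths are in mm, angles in degrees, forces in N, time in s.
With the tool pointing down it reaches from about 325 to 775 mm from the base axis. Payload 5.5 kg.
Tool frame: the origin (TCP) lies midway between the tips of the shut fingers; the grasp point (between the pads) lies 19 mm behind it; z points along the fingers, y is the line along which they close (so a half turn about z gives the same grasp; the last joint's range is limited). The gripper opens to 88 mm and grips with 3 to 60 N. Pads are 20 mm wide; open, the fingers measure 115 mm over their backs; the gripper's body (75 mm by 178 mm) begins 61 mm behind the grasp point.
Start: joints at [-77.848, 5.22, 70.514, -0, 104.267, -3.249], TCP at [159.344, -578.469, 222.631] pointing down, gripper open.
Joint ranges: [-164.24, 164.24], [-49.07, 125.15], [9.68, 141.18], [-86.29, 266.29], [3.28, 154.24], [-151.56, 151.56]. Speed limits (degrees/s): [147.25, 147.25, 172.46, 180, 180, 180].

INTERFACE

Orientations are given as [roll, pitch, yaw] about the fixed x, y, z axes, in that order (R = Rz(yaw) Ry(pitch) Rx(roll)).
In Python, from workcell import r, optics gives the robot as it stands. The module is installed in compiled form; this text tells all that it offers.
- The arm moves only by the tool step_arm, never from a script. Its argument "steps" is a list of rows, each a list of 7 numbers: the shift along the tool's x, y, z in m, then the turn, a rotation vector about the tool's x, y, z in rad, then the opening, from 0 (shut) to 1 (fully open). A call has 1 to 8 rows; each row shifts and turns the commanded pose from where the row before left it, along the tool's axes as they then stand; what a row does not reach is not made up. A row lasts 1/10 s, in which the tool goes at most 50 mm and 8.59 degrees, less where a joint would pass 70% of its speed; a pose out of reach is approached as far as the arm can. A call with a gripper value outside its range is refused whole. The fingers move at their own pace and stop on an object; "grip_force" is the grip in N (left out, the last holds). Time passes only in rows, so rows that do not move let the fingers close. It gives the time, the measured TCP pose, the force, the opening and the grip force at its end, in the units of the state.
- r.sense(): the state, without advancing time (a new reading comes with each control period).
- optics.grab_frame(name): name is "scene" or "side" or "wrist"; returns (picture, depth): 384x512x3 uint8, blue, green, red; 384x512 float32, mm along the optical axis (not along the pixel's ray), 0 where there is no reading.
- optics.calibration(name): a dict with "K" (3x3 intrinsics, pixels), "k1" (the pictures are not rectified: a ray, as slopes to the right and down, at radius r is drawn at 1 + k1 r^2 times it, then the intrinsics apply), "world_from_camera" (4x4, takes a point from camera to world coordinates). Camera axes: x right, y down, z forward; pixel columns grow to the right and rows downward; lengths in mm; the calibration is good to about 2 mm. A picture is of the moment at which its call begins: read the wrist's pose just before it. calibration takes no time and is no camera call; for the wrist camera it gives the pose at the moment of the call.
- r.close_job(): hands the job in; it is judged then, once.
The state is a dict: "clock": time; "q": joint angles; "qvel": joint speeds; "joint_torque": joint torques, N m; "tcp_pos": TCP position; "eef_rot": TCP orientation; "contact_force": force on the tool from outside, world axes, zero at the start; "wrist_torque": the same for the moment, N m; "opening": opening from 0.0 (shut) to 1.0 (fully open); "finger_force": force on a finger pad.
Only numpy, scipy, OpenCV 4.12 (cv2) and the standard library are available. Lean on these libraries where they do the work, as an engineer would, in place of code of your own. Each camera call takes 0.05 s, during which the arm holds its last target. There are 200 camera calls.

TASK

Clear the bed of the small coil press: raise its presser foot fully up by the ball-ended lever, then with the wooden scraper block, never with the fingers, push all four steel offcuts off the bed into the plain undivided scrap tray at its end. Stand the scraper back upright in the middle of its rubber pad and let go, then lower the foot all the way down onto the bed again without slamming it. Leave the bobbins, spool, reel, bottle and tools where they are.

Things in the scene. Friction and masses are not known exactly. Their poses are not given: they have to be found in the camera images.
- press: small blue coil press, fixed. All sizes here are in mm. Origin on the table under the centre of its bed; x points from bed to head, y along the bed, z up. Bed: bare flat aluminium plate, 130 (x) by 200 (y), top 45 above the table, its two y ends overhang the pedestal by 10. Head behind the far long edge: fork cheeks from x = 93, 98 high; gearbox x = 134 to 196, 113 high, within 75 of y = 0
- lever (a joint): angle of the presser lever about the hinge in the head: 0 = level, foot (30 across) down on the centre of the bed; it grows as the knob end is raised; 1.5 = fully up, the lever nearly vertical, at its stop. Stiff: it stays where it is left (about 5 N at the knob)
- lever_hinge (a point): hinge centre of the lever, in the head, 80 above the table and 110 behind the bed's centre; the hinge axis is the press's y axis. Frame parallel to the press
- lever_knob (a point): centre of the black ball knob, 24 across, at the lever's free end, 180 from the hinge; the lever's rod is 10 thick, foot stem 110 from the hinge. When down the knob stands 80 above the table just past the bed's near long edge
- scrap_tray: plain undivided steel tray for scrap, fixed, 150 (x) by 95 (y) by 32 high, walls and floor 3, tucked under one end of the bed (left or right end, it varies). Origin under its centre, axes parallel to the press
- bobbin_tray: like the scrap tray but with a dividing wall across its middle and two bobbins in it, under the other end of the bed; fixed
- pad: flat black rubber pad, fixed on the table, 150 (x) by 100 (y) by 3 thick, origin under its centre
- scraper: wooden scraper block shaped like an upside-down T: base 110 (x) by 24 (y) by 23 high, on it a central upright handle 44 (x) by 20 (y) rising to 72 above the underside. Origin at the centre of the underside, z up, about 120 g. Starts upright on the pad
- bobbin1: bystander: white bobbin, 32 across, 30 high, in the bobbin tray
- bobbin2: bystander: the other bobbin
- spool: bystander: spool of copper wire, 84 across, 90 high
- reel: bystander: small grey reel, 58 across, 40 high
- bottle: bystander: white oil bottle, 44 across, 110 high
- screwdriver: bystander: screwdriver lying on the table, on the robot's side of the press
- wrench: bystander: wrench lying on the table, on the robot's side of the press
- chip1: one of four alike dark steel offcuts, 18 by 12 by 6 high, 10 g, loose on the bed beside the foot; origin at the centre of its underside
- chip2: one of four alike dark steel offcuts, 18 by 12 by 6 high, 10 g, loose on the bed beside the foot; origin at the centre of its underside
- chip3: one of four alike dark steel offcuts, 18 by 12 by 6 high, 10 g, loose on the bed beside the foot; origin at the centre of its underside
- chip4: one of four alike dark steel offcuts, 18 by 12 by 6 high, 10 g, loose on the bed beside the foot; origin at the centre of its underside

How it is judged (in metres and radians):
On the way, in this order (a step that is already met when the one before it is completed fails the run):
1. the lever is raised fully (above 1.25 rad) (value of joint lever above 1.25 rad), for 0.2 s.
2. all four offcuts lie in the scrap tray (x of chip1 in the frame of scrap_tray between -0.073 and 0.073 m and y of chip1 in the frame of scrap_tray between -0.046 and 0.046 m and z of chip1 in the frame of scrap_tray between -0.002 and 0.028 m and x of chip2 in the frame of scrap_tray between -0.073 and 0.073 m and y of chip2 in the frame of scrap_tray between -0.046 and 0.046 m and z of chip2 in the frame of scrap_tray between -0.002 and 0.028 m and x of chip3 in the frame of scrap_tray between -0.073 and 0.073 m and y of chip3 in the frame of scrap_tray between -0.046 and 0.046 m and z of chip3 in the frame of scrap_tray between -0.002 and 0.028 m and x of chip4 in the frame of scrap_tray between -0.073 and 0.073 m and y of chip4 in the frame of scrap_tray between -0.046 and 0.046 m and z of chip4 in the frame of scrap_tray between -0.002 and 0.028 m), for 0.2 s.
3. the scraper stands upright on its pad, let go (x of scraper in the frame of pad between -0.045 and 0.045 m and y of scraper in the frame of pad between -0.045 and 0.045 m and z of scraper in the frame of pad between 0 and 0.007 m and angle between scraper's own z axis and vertical below 0.12 rad and linear speed of scraper below 0.02 m/s and contact force between the fingers and scraper below 0.1 N), for 0.2 s.
4. the lever is lowered, foot on the bed (below 0.06 rad) (value of joint lever below 0.06 rad), for 0.2 s.
At the end, for the whole second after the job is handed in: The lever is down within 0.06 rad (foot on the bed), all four offcuts lie at rest within the walls of the scrap tray, and the scraper stands upright (within 0.12 rad) at rest on the pad, its centre within 45 mm of the pad's centre along each pad axis (all of step 2 and value of joint lever below 0.06 rad and x of scraper in the frame of pad between -0.045 and 0.045 m and y of scraper in the frame of pad between -0.045 and 0.045 m and z of scraper in the frame of pad between 0 and 0.007 m and angle between scraper's own z axis and vertical below 0.12 rad and linear speed of each of scraper, chip1, chip2, chip3, chip4 below 0.02 m/s); the robot touches nothing.
It fails at once if an offcut is touched with the fingers (contact force between the fingers and chip1 above 0.3 N or contact force between the fingers and chip2 above 0.3 N or contact force between the fingers and chip3 above 0.3 N or contact force between the fingers and chip4 above 0.3 N).
It fails at once if the lever is slammed down (faster than 3 rad/s) (velocity of joint lever below -3 rad/s).
It fails at once if a bystander is moved by more than 30 mm (distance of any of bobbin1, bobbin2, spool, reel, bottle, screwdriver, wrench from where it was at the start of the episode above 0.03 m).
It also fails if it takes over 72 s, if anything falls off the work surface, if the arm or the gripper's body presses on something with over 40 N, if the wrist force passes 120 N, or if a joint passes its speed limit or range.

## Working session

There is one attempt and no reset: what is moved stays moved. The work goes in short steps, Python scripts to look and compute and a tool call to move; the robot and the scene stay as the last step left them, time stands still between calls to the robot, and variables do not carry over. Pictures are saved under pics/ and viewed, at most 10 in all, crops included, and the job is handed in when it is done.

Besides the shell and the picture viewer there is one more tool, called after "Request:" as name([rows], argument=value, ...), one row to a line, values as JSON. step_arm: Moves the arm, as the interface text tells. Its arguments: {"type":"object","properties":{"steps":{"type":"array"},"grip_force":{"type":"number"}},"required":["steps"]}

```bash
mkdir -p pics
cat > h.py <<'E'
import numpy as np, cv2
from workcell import r, optics
from scipy.spatial.transform import Rotation as R
def cloud(name):
    img,d=optics.grab_frame(name); c=optics.calibration(name)
    return img,d,c
def pts(d,c,uv):
    uv=np.asarray(uv,float).reshape(-1,1,2); k=np.array([c['k1'],0,0,0],float)
    n=cv2.undistortPoints(uv,np.array(c['K'],float),k).reshape(-1,2)
    z=np.array([d[int(round(v)),int(round(u))] for u,v in uv[:,0]])
    P=np.c_[n*z[:,None],z]; T=np.array(c['world_from_camera'])
    return P@T[:3,:3].T+T[:3,3]
def full(d,c):
    h,w=d.shape; u,v=np.meshgrid(np.arange(w),np.arange(h))
    return pts(d,c,np.c_[u.ravel(),v.ravel()]).reshape(h,w,3)
E
python3 - <<'E'
from h import *
for n in ['scene','side']:
    i,d,c=cloud(n); np.savez(n,i=i,d=d,P=full(d,c)); cv2.imwrite(f'pics/{n}0.png',cv2.resize(i,(800,600),interpolation=cv2.INTER_CUBIC))
    print(n,np.round(c['world_from_camera'],2).tolist(),c['k1'])
print(r.sense())
E
```

```text
scene [[0.89, 0.38, -0.24, 781.48], [0.45, -0.74, 0.49, -448.32], [0.01, -0.55, -0.84, 849.58], [0.0, 0.0, 0.0, 1.0]] 0.038408482527768635
side [[-1.0, -0.05, 0.06, 489.05], [-0.07, 0.78, -0.62, 491.52], [-0.02, -0.62, -0.78, 674.49], [0.0, 0.0, 0.0, 1.0]] -0.10847365079154206
{'clock': 0.1, 'q': array([-7.78491903e+01,  5.25867599e+00,  7.05738351e+01,  9.32375898e-04,
        1.04265724e+02, -3.24745052e+00]), 'qvel': array([-0.05782873, -0.18015295, -0.27727929, -0.01918357, -0.01106288,
       -0.07164768]), 'joint_torque': array([ 3.24380460e-03, -4.47858667e+01, -4.07571065e+01,  7.02171167e-02,
        2.83850619e-02, -1.12872333e-04]), 'tcp_pos': array([ 159.27835881, -578.20841059,  221.63246391]), 'eef_rot': array([-1.79901973e+02, -6.46744990e-03,  1.53984837e+01]), 'contact_force': array([ 0.09880114, -0.56707015, -0.95629328]), 'wrist_torque': array([0.0199536 , 0.02414298, 0.00519399]), 'finger_force': 0.0, 'opening': 0.9973124209673283}
```

View pics/scene0.png

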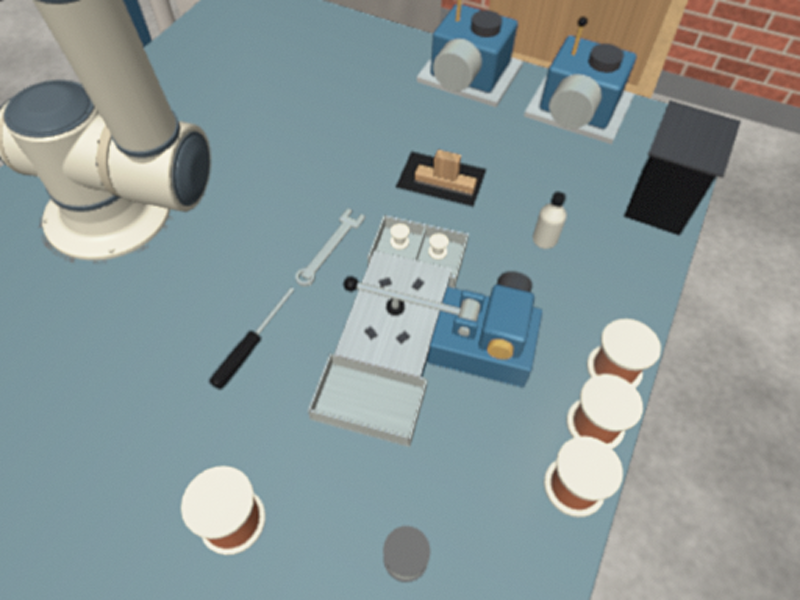

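View pics/side0.png

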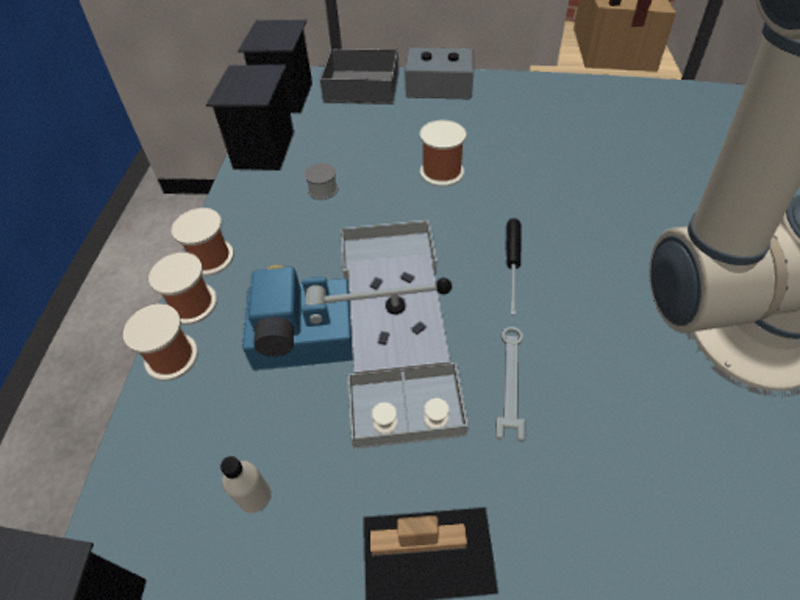

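Scene view (800x600 px): knob at (350,284), foot at (396,306), scrap tray (no divider) at about (368,400), bobbin tray (420,245), chips (385,283), (418,285), (371,333), (402,337), and scraper on its pad (446,172). The side view agrees: the scraper stands off-centre on the pad, chips at (376,284), (407,278), (384,338), (418,328), knob (444,286).

Run:
```python
from h import *
s=800/512
px={'scene':dict(knob=(350,284),foot=(396,306),c1=(385,283),c2=(418,285),c3=(371,333),c4=(402,337),handle=(446,159),base=(446,184),traymid=(368,400),bob=(400,230),wr=(340,225),wr2=(305,278),sd=(235,360)),
'side':dict(knob=(444,286),c3=(376,284),c4=(407,278),c1=(384,338),c2=(418,328),handle=(417,526),traymid=(388,243),wr=(511,430),wr2=(512,335),sd=(513,240))}
for n in px:
    f=np.load(n+'.npz'); i,P=f['i'].astype(int),f['P']
    for k,(u,v) in px[n].items():
        u,v=round(u/s),round(v/s); w=P[v-1:v+2,u-1:u+2].reshape(-1,3); print(n,k,np.round(np.median(w,0)))
    x,y,z=P[...,0],P[...,1],P[...,2]; roi=(abs(x-550)<400)&(abs(y)<400)
    B,G,Rr=i[...,0],i[...,1],i[...,2]
    def rect(m,l):
        m=m.astype(np.uint8); q,lab,st,_=cv2.connectedComponentsWithStats(m); j=1+st[1:,4].argmax(); m=lab==j
        p=P[m]; (cx,cy),wh,a=cv2.minAreaRect(p[:,:2].astype(np.float32)); print(n,l,m.sum(),np.round([cx,cy,*wh,a],1),'z',np.round(np.median(p[:,2]),1))
    grey=(abs(B-Rr)<45)&(G>100)
    rect(roi&(z>38)&(z<52)&(G>90)&(B-Rr<60),'bed')
    rect(roi&(z>-6)&(z<12)&(B<60)&(G<60)&(Rr<60)&(y>0),'pad')
    rect(roi&(Rr>B+40)&(z>10)&(z<34)&(y>0),'scrbase')
    rect(roi&(Rr>B+40)&(z>65)&(z<90)&(y>0),'scrhandle')
```

```text
scene knob [493.   1.  93.]
scene foot [560.  17.  58.]
scene c1 [524.  52.  53.]
scene c2 [573.  74.  53.]
scene c3 [547. -39.  53.]
scene c4 [591. -25.  53.]
scene handle [505. 323.  72.]
scene base [510. 323.  16.]
scene traymid [ 584. -116.    4.]
scene bob [492. 172.  35.]
scene wr [385. 159.   8.]
scene wr2 [386.  31.   3.]
scene sd [ 380. -156.   26.]
scene bed 2318 [567.1 -18.7 132.8 121.   10.8] z 46.7
scene pad 551 [492.6 344.2 144.9  99.2   8.1] z 4.4
scene scrbase 321 [505.  331.5 108.9  27.1   7.7] z 24.7
scene scrhandle 118 [505.6 329.6  42.2  22.8   8.2] z 74.8
side knob [488.  15.  91.]
side c3 [588. -16.  50.]
side c4 [544. -29.  50.]
side c1 [566.  79.  50.]
side c2 [520.  60.  49.]
side handle [504. 334.  74.]
side traymid [ 587. -145.    1.]
side wr [390. 182.  -1.]
side wr2 [382.  28.  -0.]
side sd [ 377. -142.   25.]
side bed 2569 [551.5  58.2 129.3 126.4  10.8] z 44.2
side pad 3259 [491.4 346.1 148.6  98.8   8.4] z 2.1
side scrbase 620 [504.1 333.6 109.2  24.1   8.3] z 23.7
side scrhandle 333 [504.1 333.6  43.   20.3   8.3] z 73.7
```

Run:
```python
from h import *
psi=np.radians(10.8); Rp=np.array([[np.cos(psi),np.sin(psi)],[-np.sin(psi),np.cos(psi)]])
C=np.array([560,20.])
for n in ['scene','side']:
    f=np.load(n+'.npz'); i,P=f['i'].astype(int),f['P']
    B,G,Rr=i[...,0],i[...,1],i[...,2]
    L=(P[...,:2]-C)@Rp.T; z=P[...,2]
    m=(z>41)&(z<50)&(G>90)&(B-Rr<50)&(abs(L[...,0])<90)&(abs(L[...,1])<130)
    m=cv2.morphologyEx(m.astype(np.uint8),cv2.MORPH_OPEN,np.ones((2,2)))>0
    (cx,cy),wh,a=cv2.minAreaRect(P[m][:,:2].astype(np.float32)); print(n,'bed',np.round([cx,cy,*wh,a],1),np.round(np.percentile(L[m],[0.5,99.5],axis=0),1).tolist())
    k=(z>60)&(z<100)&(B<60)&(G<60)&(Rr<60)&(abs(L[...,0]+70)<35)&(abs(L[...,1])<40)
    Q=P[k]; A=np.c_[2*Q,np.ones(len(Q))]; 
    from scipy.optimize import least_squares
    s=least_squares(lambda c:np.linalg.norm(Q-c,axis=1)-12,np.median(Q,0)-[0,0,8],loss='soft_l1').x
    print('knob',k.sum(),np.round(s,1),np.round((s[:2]-C)@Rp.T,1))
    ch=(z>44)&(z<58)&(G<85)&(B<95)&(abs(L[...,0])<64)&(abs(L[...,1])<98)
    q,lab,st,_=cv2.connectedComponentsWithStats(ch.astype(np.uint8))
    for j in range(1,q):
        if st[j,4]>8: print('chip?',st[j,4],np.round(P[lab==j].mean(0),0),np.round(L[lab==j].mean(0),0),np.round(L[lab==j].min(0)),np.round(L[lab==j].max(0)))
    t=(z>20)&(z<38)&(L[...,1]<-95)&(L[...,1]>-260)&(abs(L[...,0])<110)
    print('tray',np.round(np.percentile(L[t],[2,98],axis=0)).tolist())
    t=(z>60)&(abs(L[...,0]-110)<30)&(abs(L[...,1])<60)
    print('head',np.round(np.percentile(L[t],[2,50,98],axis=0)).tolist())
```

```text
scene bed [ 617.7 -166.8  149.8  633.8   16.9] [[-62.7, -99.8], [66.7, 98.4]]
knob 52 [489.1   8.2  85.5] [-71.8   1.7]
chip? 17 [524.  54.  52.] [-29.  40.] [-35.  33.] [-23.  46.]
chip? 19 [571.  73.  52.] [21. 50.] [16. 44.] [25. 57.]
chip? 44 [561.  14.  56.] [-0. -6.] [-14. -15.] [12.  6.]
chip? 20 [546. -38.  53.] [-25. -54.] [-32. -60.] [-19. -49.]
chip? 22 [592. -23.  53.] [ 24. -48.] [ 18. -55.] [ 29. -41.]
tray [[-76.0, -190.0], [73.0, -95.0]]
head [[81.0, -51.0], [112.0, -16.0], [139.0, 46.0]]
side bed [521.6 188.5 134.9 607.7  10.7] [[-73.1, -93.9], [59.7, 343.7]]
knob 75 [490.2   7.9  83.6] [-70.8   1.2]
chip? 32 [544. -33.  49.] [-26. -49.] [-34. -56.] [-18. -42.]
chip? 31 [590. -18.  50.] [ 22. -43.] [ 15. -54.] [ 30. -35.]
chip? 94 [556.  26.  54.] [-3.  6.] [-15.  -8.] [11. 16.]
chip? 37 [521.  59.  49.] [-31.  45.] [-39.  38.] [-23.  53.]
chip? 37 [568.  78.  50.] [19. 56.] [12. 46.] [26. 63.]
tray [[-75.0, -188.0], [71.0, -98.0]]
head [[84.0, -33.0], [115.0, 14.0], [139.0, 52.0]]
```

Request:
step_arm([
  [0,0,0,0,0,0.08,1],
  [0.029,-0.034,0,0,0,0,1],
  [0.029,-0.034,0,0,0,0,1],
  [0.029,-0.034,0,0,0,0,1],
  [0.029,-0.034,0,0,0,0,1],
  [0.029,-0.034,0,0,0,0,1],
  [0.029,-0.034,0,0,0,0,1],
  [0.029,-0.034,0,0,0,0,1],
])

```text
clock: 0.9
tcp_pos: [314.5, -304.9, 222.2]
eef_rot: [-180.0, 0.0, 10.8]
contact_force: [1.1, -0.5, 0.7]
opening: 1.0
finger_force: 0.0
```

Request:
step_arm([
  [0.029,-0.034,0,0,0,0,1],
  [0.029,-0.034,0,0,0,0,1],
  [0.029,-0.034,0,0,0,0,1],
  [0.029,-0.034,0,0,0,0,1],
  [0.029,-0.034,0,0,0,0,1],
  [0.029,-0.034,0,0,0,0,1],
  [0.029,-0.034,0.02,0,0,0,1],
  [0.02,-0.026,0.02,0,0,0,1],
])

```text
clock: 1.7
tcp_pos: [484.6, -3.0, 182.3]
eef_rot: [-180.0, -0.1, 10.9]
contact_force: [0.5, -0.7, -0.7]
opening: 1.001
finger_force: 0.0
```

Request:
step_arm([
  [0,0,0.03,0,0,0,1],
  [0,0,0,0,0,0,1],
  [0,0,0,0,0,0,1],
])

```text
clock: 2.0
tcp_pos: [483.0, -5.6, 152.4]
eef_rot: [-180.0, 0.1, 10.8]
contact_force: [-0.7, -1.1, 0.7]
opening: 1.006
finger_force: 0.0
```

Run:
```python
from h import *
from scipy.optimize import least_squares
i,d,c=cloud('wrist'); P=full(d,c); np.savez('wrist',i=i,d=d,P=P)
cv2.imwrite('pics/w0.png',cv2.resize(i,(640,480)))
print(np.round(c['world_from_camera'],2).tolist())
i=i.astype(int); B,G,Rr=i[...,0],i[...,1],i[...,2]; z=P[...,2]
k=(z>70)&(z<100)&(G<70)&(np.hypot(P[...,0]-490,P[...,1]-8)<25)&(d>0)
Q=P[k]; s=least_squares(lambda c:np.linalg.norm(Q-c,axis=1)-12,np.median(Q,0)-[0,0,8],loss='soft_l1').x
print(k.sum(),np.round(s,1),np.round(Q.min(0)),np.round(Q.max(0)))
```

```text
[[0.19, -0.95, -0.24, 547.68], [-0.98, -0.18, -0.05, 5.42], [0.0, 0.24, -0.97, 315.11], [0.0, 0.0, 0.0, 1.0]]
680 [490.3   6.7  84.7] [481.  -4.  86.] [502.  18.  98.]
```

View pics/w0.png

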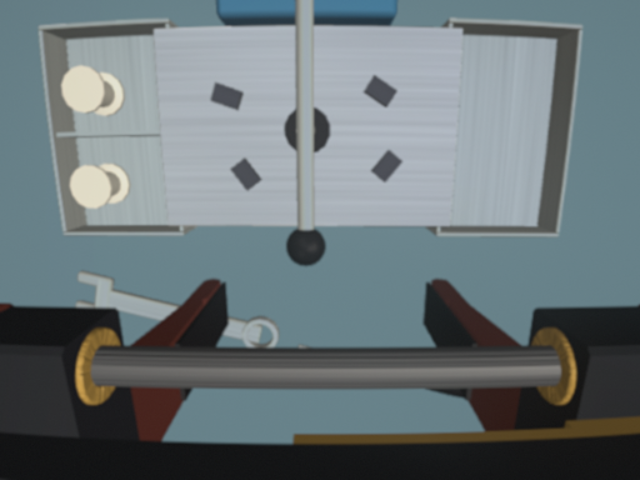

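The wrist view shows the knob at (306,246) with the rod straight up to the head, the fork open on both sides of it, and the four chips clear. The tool is aligned with the press, so I descend and grip.

Request:
step_arm([
  [0.009,-0.011,0,0,0,0,1],
  [0,0,0.03,0,0,0,1],
  [0,0,0.03,0,0,0,1],
  [0,0,0.028,0,0,0,1],
  [0,0,0,0,0,0,0],
  [0,0,0,0,0,0,0],
  [0,0,0,0,0,0,0],
  [0,0,0,0,0,0,0],
], grip_force=20)

```text
clock: 2.85
tcp_pos: [491.7, 7.0, 67.0]
eef_rot: [180.0, -0.2, 10.8]
contact_force: [0.3, 0.7, 0.5]
opening: 0.672
finger_force: 0.0
```

Run:
```python
import numpy as np
for th0,dth,n in [(0.0,.0833,18)]:
    t=th0+dth*np.arange(n+1); x=-180*np.cos(t); z=180*np.sin(t)
    for a,b in zip(np.diff(x),np.diff(z)): print([round(a/1000,4),0,round(-b/1000,4),0,0,0,0])
```

```text
[np.float64(0.0006), 0, np.float64(-0.015), 0, 0, 0, 0]
[np.float64(0.0019), 0, np.float64(-0.0149), 0, 0, 0, 0]
[np.float64(0.0031), 0, np.float64(-0.0147), 0, 0, 0, 0]
[np.float64(0.0043), 0, np.float64(-0.0144), 0, 0, 0, 0]
[np.float64(0.0055), 0, np.float64(-0.0139), 0, 0, 0, 0]
[np.float64(0.0066), 0, np.float64(-0.0134), 0, 0, 0, 0]
[np.float64(0.0077), 0, np.float64(-0.0128), 0, 0, 0, 0]
[np.float64(0.0088), 0, np.float64(-0.0122), 0, 0, 0, 0]
[np.float64(0.0097), 0, np.float64(-0.0114), 0, 0, 0, 0]
[np.float64(0.0107), 0, np.float64(-0.0105), 0, 0, 0, 0]
[np.float64(0.0115), 0, np.float64(-0.0096), 0, 0, 0, 0]
[np.float64(0.0123), 0, np.float64(-0.0086), 0, 0, 0, 0]
[np.float64(0.0129), 0, np.float64(-0.0076), 0, 0, 0, 0]
[np.float64(0.0135), 0, np.float64(-0.0065), 0, 0, 0, 0]
[np.float64(0.014), 0, np.float64(-0.0053), 0, 0, 0, 0]
[np.float64(0.0144), 0, np.float64(-0.0041), 0, 0, 0, 0]
[np.float64(0.0147), 0, np.float64(-0.0029), 0, 0, 0, 0]
[np.float64(0.0149), 0, np.float64(-0.0017), 0, 0, 0, 0]
```

Request:
step_arm([
  [0,0,0,0,0,0,0],
  [0,0,0,0,0,0,0],
  [0,0,0,0,0,0,0],
  [0,0,0,0,0,0,0],
  [0,0,0,0,0,0,0],
  [0,0,0,0,0,0,0],
  [0,0,0,0,0,0,0],
  [0,0,0,0,0,0,0],
])

```text
clock: 3.65
tcp_pos: [490.1, 8.0, 64.6]
eef_rot: [-179.9, 0.0, 10.9]
contact_force: [-1.0, 4.2, 0.7]
opening: 0.262
finger_force: 20.0
```

Gripped. Now I follow the arc up.

Request:
step_arm([
  [0.0006,0,-0.015,0,0,0,0],
  [0.0019,0,-0.0149,0,0,0,0],
  [0.0031,0,-0.0147,0,0,0,0],
  [0.0043,0,-0.0144,0,0,0,0],
  [0.0055,0,-0.0139,0,0,0,0],
  [0.0066,0,-0.0134,0,0,0,0],
  [0,0,0,0,0,0,0],
])

```text
clock: 4.35
tcp_pos: [512.9, 12.3, 152.1]
eef_rot: [-179.9, -0.1, 10.9]
contact_force: [0.1, 4.7, 0.7]
opening: 0.256
finger_force: 20.0
```

Request:
step_arm([
  [0.0077,0,-0.0128,0,0,0,0],
  [0.0088,0,-0.0122,0,0,0,0],
  [0.0097,0,-0.0114,0,0,0,0],
  [0.0107,0,-0.0105,0,0,0,0],
  [0.0115,0,-0.0096,0,0,0,0],
  [0.0123,0,-0.0086,0,0,0,0],
])

```text
clock: 4.95
tcp_pos: [571.3, 23.3, 214.7]
eef_rot: [-179.9, 0.2, 10.9]
contact_force: [-1.4, 3.2, -5.9]
opening: 0.261
finger_force: 20.0
```

Request:
step_arm([
  [0.0129,0,-0.0076,0,0,0,0],
  [0.0135,0,-0.0065,0,0,0,0],
  [0.014,0,-0.0053,0,0,0,0],
  [0.0144,0,-0.0041,0,0,0,0],
  [0.0147,0,-0.0029,0,0,0,0],
  [0.01,0,-0.0012,0,0,0,0],
  [0,0,0,0,0,0,0],
  [0,0,0,0,0,0,0],
])

```text
clock: 5.75
tcp_pos: [649.8, 38.1, 242.6]
eef_rot: [-180.0, 0.0, 10.9]
contact_force: [1.6, 5.1, -5.3]
opening: 0.257
finger_force: 20.0
```

Run:
```python
from h import *
i,d,c=cloud('side'); cv2.imwrite('pics/s1.png',cv2.resize(i,(800,600),interpolation=cv2.INTER_CUBIC)[100:500,150:650])
```

```text
(no output)
```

View pics/s1.png

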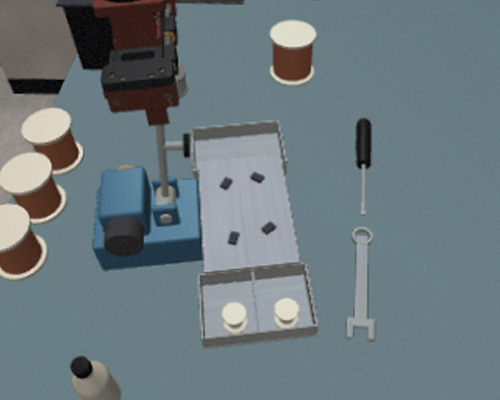

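The crop shows the lever near vertical, with the foot at (185,145) pointing toward the bed and all four chips undisturbed. I estimate 1.47 rad. I'll release and go to the scraper.

Request:
step_arm([
  [0,0,0,0,0,0,1],
  [0,0,0,0,0,0,1],
  [0,0,0,0,0,0,1],
  [0,0,0,0,0,0,1],
  [0,0,-0.02,0,0,0,1],
  [0,0,-0.03,0,0,0,1],
  [0,0,-0.01,0,0,0,1],
])

```text
clock: 6.5
tcp_pos: [650.0, 37.2, 307.5]
eef_rot: [179.9, -0.3, 10.8]
contact_force: [0.7, 0.4, 0.1]
opening: 0.854
finger_force: 0.0
```

Request:
step_arm([
  [-0.011,-0.0395,0,0,0,0.022,1],
  [-0.011,-0.0395,0,0,0,0.022,1],
  [-0.011,-0.0395,0.01,0,0,0,1],
  [-0.011,-0.0395,0.02,0,0,0,1],
  [-0.011,-0.0395,0.02,0,0,0,1],
  [-0.011,-0.0395,0.02,0,0,0,1],
  [-0.011,-0.0395,0.02,0,0,0,1],
  [-0.011,-0.0395,0.02,0,0,0,1],
])

```text
clock: 7.3
tcp_pos: [513.6, 337.5, 192.6]
eef_rot: [180.0, -0.0, 8.3]
contact_force: [1.0, 0.4, 0.8]
opening: 1.0
finger_force: 0.0
```

Request:
step_arm([
  [0,0,0.04,0,0,0,1],
  [0,0,0.03,0,0,0,1],
  [0,0,0,0,0,0,1],
  [0,0,0,0,0,0,1],
])

```text
clock: 7.7
tcp_pos: [514.4, 336.1, 123.7]
eef_rot: [180.0, 0.0, 8.3]
contact_force: [0.1, 0.5, 0.4]
opening: 1.001
finger_force: 0.0
```

Run:
```python
from h import *
s=r.sense(); print(s['tcp_pos'],s['eef_rot'])
i,d,c=cloud('wrist'); P=full(d,c); i=i.astype(int); B,G,Rr=i[...,0],i[...,1],i[...,2]; z=P[...,2]
near=np.hypot(P[...,0]-504,P[...,1]-333)<80
for lo,hi in [(15,34),(62,90)]:
    m=(near&(Rr>B+35)&(z>lo)&(z<hi)).astype(np.uint8); q,lab,st,_=cv2.connectedComponentsWithStats(m)
    m=lab==1+st[1:,4].argmax(); print(m.sum(),[np.round(v,1) for v in cv2.minAreaRect(P[m][:,:2].astype(np.float32))],np.median(z[m]))
```

```text
[514.43320987 336.0680458  123.73041285] [1.79976339e+02 3.83677618e-02 8.28256484e+00]
1220 [array([537.4, 336.7]), array([47. , 23.4]), np.float64(7.7)] 26.00134620861192
1689 [array([506.2, 332.5]), array([44.2, 19.9]), np.float64(7.9)] 75.73481644751476
```

Request:
step_arm([
  [-0.0095,0.002,0.02,0,0,0,1],
  [0,0,0.03,0,0,0,0.7],
  [0,0,0.03,0,0,0,0.5],
  [0,0,0.008,0,0,0,0],
  [0,0,0,0,0,0,0],
  [0,0,0,0,0,0,0],
  [0,0,0,0,0,0,0],
  [0,0,0,0,0,0,0],
], grip_force=40)

```text
clock: 8.55
tcp_pos: [506.3, 333.5, 37.6]
eef_rot: [-179.9, -0.2, 8.3]
contact_force: [-0.7, -0.4, 0.3]
opening: 0.403
finger_force: 0.0
```

Request:
step_arm([
  [0,0,0,0,0,0,0],
  [0,0,0,0,0,0,0],
  [0,0,0,0,0,0,0],
  [0,0,0,0,0,0,0],
])

```text
clock: 8.95
tcp_pos: [505.6, 333.1, 36.2]
eef_rot: [-180.0, -0.0, 8.3]
contact_force: [-0.4, -0.8, 3.3]
opening: 0.229
finger_force: 40.0
```

Request:
step_arm([
  [0,0,-0.02,0,0,0,0],
  [0,0,-0.04,0,0,0,0],
  [0,0,-0.04,0,0,0,0],
  [0,0.03,0,0,0,0,0],
  [0,0.03,0,0,0,0,0],
  [-0.007,0.03,0,0,0,0,0],
  [0,0.03,0,0,0,0,0],
  [0,0.03,0,0,0,0,0],
])

```text
clock: 9.75
tcp_pos: [519.8, 182.4, 135.1]
eef_rot: [180.0, 0.0, 8.3]
contact_force: [0.4, 0.4, -0.5]
opening: 0.225
finger_force: 40.0
```

Request:
step_arm([
  [0,0.03,0,0,0,0,0],
  [0,0.03,0,0,0,0,0],
  [0,0.025,0,0,0,0,0],
  [0,0,0,0,0,-0.044,0],
  [0,0,0,0,0,0,0],
  [0,0,0,0,0,0,0],
])

```text
clock: 10.35
tcp_pos: [532.2, 99.6, 135.2]
eef_rot: [-180.0, 0.0, 10.8]
contact_force: [-0.5, -0.6, -0.0]
opening: 0.225
finger_force: 40.0
```

Request:
step_arm([
  [0,0,0.03,0,0,0,0],
  [0,0,0.015,0,0,0,0],
  [0,0,0,0,0,0,0],
  [0,0,0,0,0,0,0],
])

```text
clock: 10.75
tcp_pos: [532.1, 99.8, 90.5]
eef_rot: [-180.0, 0.1, 10.8]
contact_force: [0.1, -0.1, -1.5]
opening: 0.226
finger_force: 40.0
```

Run:
```python
from h import *
a,_,_=cloud('side'); b,_,_=cloud('scene')
a=cv2.resize(a[80:300,130:340],None,fx=2,fy=2,interpolation=cv2.INTER_CUBIC);b=cv2.resize(b[80:300,170:360],None,fx=2,fy=2,interpolation=cv2.INTER_CUBIC)
cv2.imwrite('pics/m1.png',np.hstack([a,b])[:, :800])
```

```text
(no output)
```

View pics/m1.png

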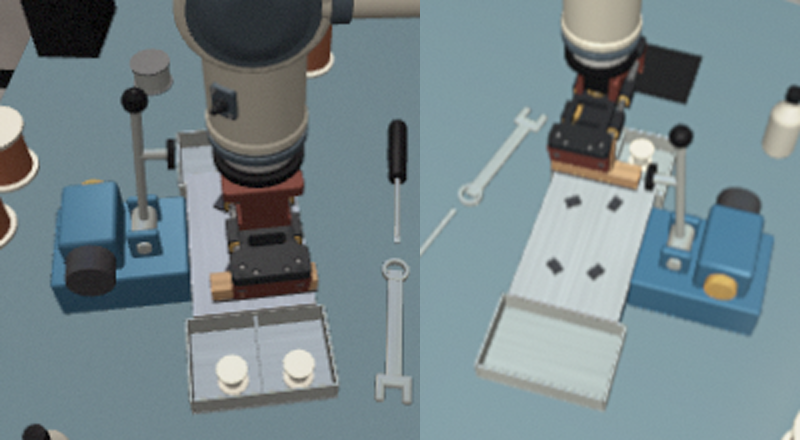

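The left half shows the scraper over the bed's end at (265,283), and the right half shows it at (585,165). The chips at (573,201), (615,203), (555,266) and (596,271) are all ahead of it, and the lever knob and foot are clear of the gripper.

Request:
step_arm([
  [0,0,0.008,0,0,0,0],
  [0,0,0.002,0,0,0,0],
  [0,0,0.002,0,0,0,0],
  [0,0,0,0,0,0,0],
  [0,0,0,0,0,0,0],
])

```text
clock: 11.35
tcp_pos: [532.4, 99.4, 78.7]
eef_rot: [180.0, -0.0, 10.8]
contact_force: [-0.0, -0.5, -0.8]
opening: 0.224
finger_force: 40.0
```

Request:
step_arm([
  [0,0,0.001,0,0,0,0],
  [0,0,0.0005,0,0,0,0],
  [0,0,0,0,0,0,0],
])

```text
clock: 11.65
tcp_pos: [532.7, 99.5, 78.1]
eef_rot: [180.0, -0.1, 10.8]
contact_force: [-1.5, -0.4, 5.0]
opening: 0.221
finger_force: 40.0
```

Touching the bed with 5 N. Now I push.

Request:
step_arm([
  [0,0.01,-0.0003,0,0,0,0],
  [0,0.012,0,0,0,0,0],
  [0,0.012,0,0,0,0,0],
  [0,0.012,0,0,0,0,0],
  [0,0.012,0,0,0,0,0],
  [0,0.012,0,0,0,0,0],
  [0,0.012,0,0,0,0,0],
])

```text
clock: 12.35
tcp_pos: [548.3, 18.1, 78.1]
eef_rot: [-179.9, -0.1, 10.8]
contact_force: [-0.6, 3.5, 5.6]
opening: 0.229
finger_force: 40.0
```

Request:
step_arm([
  [0,0.012,0,0,0,0,0],
  [0,0.012,0,0,0,0,0],
  [0,0.012,0,0,0,0,0],
  [0,0.012,0,0,0,0,0],
  [0,0.012,0,0,0,0,0],
  [0,0.012,0,0,0,0,0],
])

```text
clock: 12.95
tcp_pos: [561.6, -52.5, 78.1]
eef_rot: [-179.9, -0.1, 10.8]
contact_force: [-0.1, 4.1, 5.8]
opening: 0.227
finger_force: 40.0
```

Request:
step_arm([
  [0,0.008,0,0,0,0,0],
  [0,0.008,0,0,0,0,0],
  [0,0.008,0,0,0,0,0],
  [0,0.008,0,0,0,0,0],
  [0,0.006,0,0,0,0,0],
  [0,0,0,0,0,0,0],
  [0,0,0,0,0,0,0],
])

```text
clock: 13.65
tcp_pos: [568.7, -90.5, 78.1]
eef_rot: [180.0, -0.1, 10.8]
contact_force: [-0.3, 1.7, 5.3]
opening: 0.225
finger_force: 40.0
```

Run:
```python
from h import *
a,_,_=cloud('side'); b,_,_=cloud('scene')
a=cv2.resize(a[80:300,130:340],None,fx=2,fy=2,interpolation=cv2.INTER_CUBIC);b=cv2.resize(b[80:300,170:360],None,fx=2,fy=2,interpolation=cv2.INTER_CUBIC)
cv2.imwrite('pics/m2.png',np.hstack([a,b])[:, :800])
```

```text
(no output)
```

View pics/m2.png

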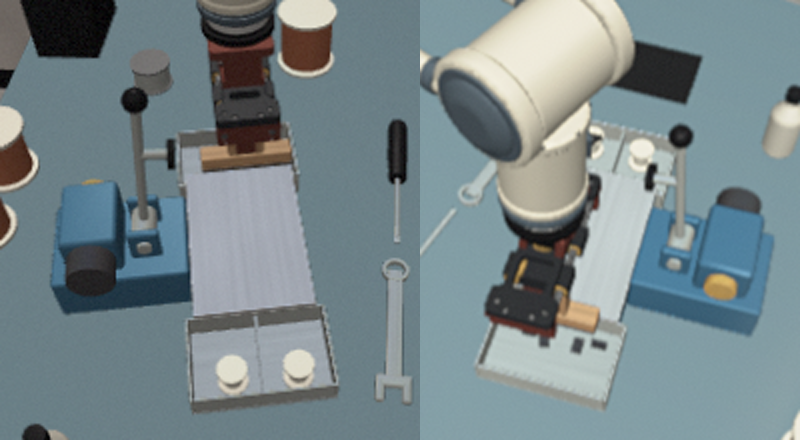

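The bed is bare, and chips show in the tray at (543,340), (577,346) and (598,344); the fourth may be hidden by the gripper. I'll lift, back off, and check numerically.

Request:
step_arm([
  [0,0,-0.03,0,0,0,0],
  [0,0,-0.03,0,0,0,0],
  [0,-0.04,0,0,0,0,0],
  [0,-0.04,0,0,0,0,0],
  [0,-0.04,0,0,0,0,0],
  [0,-0.04,0,0,0,0,0],
  [0,-0.04,0,0,0,0,0],
  [0,-0.04,0,0,0,0,0],
])

```text
clock: 14.55
tcp_pos: [522.9, 146.6, 136.3]
eef_rot: [179.9, 0.1, 10.8]
contact_force: [0.6, 0.4, -1.4]
opening: 0.225
finger_force: 40.0
```

Run:
```python
from h import *
psi=np.radians(10.8); Rp=np.array([[np.cos(psi),np.sin(psi)],[-np.sin(psi),np.cos(psi)]]); C=np.array([560,20.])
for n in ['scene','side']:
    i,d,c=cloud(n); P=full(d,c); L=(P[...,:2]-C)@Rp.T; z=P[...,2]
    m=(i.max(2)<85)&(abs(L[...,0])<72)&(L[...,1]>-190)&(L[...,1]<60)&(z<60)
    q,lab,st,ce=cv2.connectedComponentsWithStats(m.astype(np.uint8))
    for j in range(1,q):
        if st[j,4]>8: print(n,st[j,4],np.round(np.c_[L,z][lab==j].mean(0)) if 0 else np.round([*L[lab==j].mean(0),z[lab==j].mean()]))
    if n=='scene': cv2.imwrite('pics/m3.png',cv2.resize(i[180:300,190:320],None,fx=4,fy=4,interpolation=cv2.INTER_CUBIC))
```

```text
scene 19 [ -35. -121.   11.]
scene 16 [ -15. -128.   11.]
scene 17 [  24. -124.   10.]
scene 13 [  48. -118.   14.]
side 42 [68. 56. 36.]
```

View pics/m3.png

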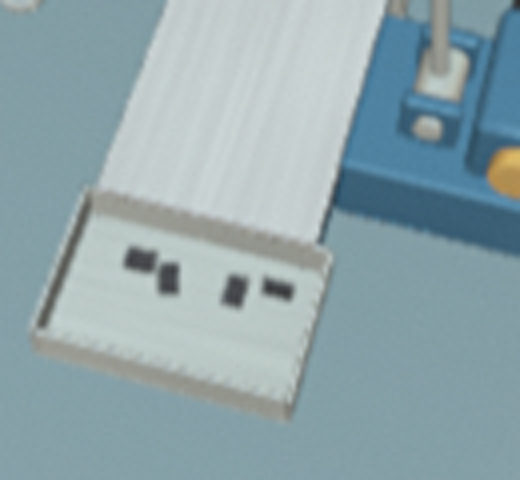

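All four chips lie in the tray at (140,260), (168,280), (235,290) and (278,290), and the bed is bare. Next the scraper goes back to the pad's centre.

Request:
step_arm([
  [0.0065,-0.0335,0,0,0,0,0],
  [0,-0.0335,0,0,0,0,0],
  [0,-0.0335,0,0,0,0,0],
  [0,-0.0335,0,0,0,0,0],
  [0,-0.0335,0,0,0,0,0],
  [0,-0.0335,0,0,0,0.044,0],
  [0,0,0,0,0,0,0],
  [0,0,0.02,0,0,0,0],
])

```text
clock: 15.45
tcp_pos: [494.0, 345.0, 119.5]
eef_rot: [-180.0, -0.3, 8.3]
contact_force: [0.3, 0.1, -0.3]
opening: 0.223
finger_force: 40.0
```

Request:
step_arm([
  [0,0,0.03,0,0,0,0],
  [0,0,0.03,0,0,0,0],
  [0,0,0.01,0,0,0,0],
  [0,0,0.006,0,0,0,0],
  [0,0,0.002,0,0,0,0],
  [0,0,0,0,0,0,0],
  [0,0,0,0,0,0,0],
])

```text
clock: 16.15
tcp_pos: [492.9, 345.6, 41.2]
eef_rot: [-179.9, -0.1, 8.3]
contact_force: [-0.1, -0.0, -0.8]
opening: 0.225
finger_force: 40.0
```

Request:
step_arm([
  [0,0,0.003,0,0,0,0],
  [0,0,0.001,0,0,0,0],
  [0,0,0.0005,0,0,0,0],
  [0,0,0,0,0,0,0],
  [0,0,0,0,0,0,0],
])

```text
clock: 16.65
tcp_pos: [492.4, 345.6, 36.1]
eef_rot: [-180.0, -0.1, 8.3]
contact_force: [-0.6, -1.5, 6.5]
opening: 0.226
finger_force: 40.0
```

Request:
step_arm([
  [0,0,0,0,0,0,1],
  [0,0,0,0,0,0,1],
  [0,0,0,0,0,0,1],
  [0,0,0,0,0,0,1],
  [0,0,0,0,0,0,1],
  [0,0,-0.02,0,0,0,1],
  [0,0,-0.04,0,0,0,1],
  [0,0,-0.04,0,0,0,1],
])

```text
clock: 17.45
tcp_pos: [491.4, 344.8, 134.9]
eef_rot: [179.9, 0.1, 8.3]
contact_force: [0.3, -0.3, -0.2]
opening: 0.911
finger_force: 0.0
```

Request:
step_arm([
  [0,0,-0.045,0,0,0,1],
  [0,0,-0.045,0,0,0,1],
  [0,0,-0.045,0,0,0,1],
  [0,0,-0.04,0,0,0,1],
  [0,0,0,0,0,0,1],
])

```text
clock: 17.95
tcp_pos: [492.9, 345.8, 317.8]
eef_rot: [-179.7, -0.6, 8.3]
contact_force: [0.2, 0.5, 0.2]
opening: 1.0
finger_force: 0.0
```

Run:
```python
from h import *
s=r.sense(); print(s['tcp_pos'])
for n in ['side','scene']:
    i,d,c=cloud(n); P=full(d,c); i=i.astype(int); B,G,Rr=i[...,0],i[...,1],i[...,2]; z=P[...,2]
    near=np.hypot(P[...,0]-492,P[...,1]-345)<90
    for lo,hi in [(15,34),(62,90)]:
        m=near&(Rr>B+40)&(z>lo)&(z<hi)
        if m.sum()>10: print(n,m.sum(),[np.round(v,1) for v in cv2.minAreaRect(P[m][:,:2].astype(np.float32))],np.round(np.median(z[m]),1))
    k=(z>230)&(z<300)&(i.max(2)<70)&(np.hypot(P[...,0]-650,P[...,1]-38)<25)
    if k.sum()>5: print('knob',k.sum(),np.round(P[k].mean(0),1))
```

```text
[492.94084677 345.80336461 317.80590094]
side 485 [array([490.5, 348.2]), array([108.4,  18.5]), np.float64(8.4)] 23.9
side 115 [array([489.5, 353.2]), array([43.4,  5.2]), np.float64(8.8)] 72.3
knob 134 [645.1  44.  263.3]
scene 279 [array([491.9, 343. ]), array([109.4,  28.6]), np.float64(6.8)] 25.5
scene 123 [array([492.3, 342.3]), array([41.9, 22.8]), np.float64(8.6)] 74.4
knob 97 [649.3  31.6 266.7]
```

Request:
step_arm([
  [0.0139,0.0409,0,0,0,0,1],
  [0.0139,0.0409,0,0,0,0,1],
  [0.0139,0.0409,0,0,0,0,1],
  [0.0139,0.0409,0,0,0,0,1],
  [0.0139,0.0409,0,0,0,0,1],
  [0.0139,0.0409,0,0,0,0,1],
  [0.0139,0.0409,0,0,0,0,1],
  [0.0139,0.0409,0,0,0,0,1],
])

```text
clock: 18.85
tcp_pos: [649.5, 35.8, 306.9]
eef_rot: [-180.0, 0.2, 8.3]
contact_force: [-0.0, 1.1, 1.0]
opening: 1.0
finger_force: 0.0
```

Request:
step_arm([
  [0,0,0,0,0,-0.044,1],
  [0,0,0,0,0,0,1],
  [0,0,0,0,0,0,1],
])

```text
clock: 19.15
tcp_pos: [648.9, 37.8, 308.1]
eef_rot: [-180.0, 0.2, 10.8]
contact_force: [-0.2, 0.5, 0.2]
opening: 0.998
finger_force: 0.0
```

Request:
step_arm([
  [0.001,0,0.02,0,0,0,1],
  [0,0,0.02,0,0,0,1],
  [0,0,0.02,0,0,0,0.7],
  [0,0,0.0055,0,0,0,0.4],
  [0,0,0,0,0,0,0],
  [0,0,0,0,0,0,0],
  [0,0,0,0,0,0,0],
  [0,0,0,0,0,0,0],
], grip_force=20)

```text
clock: 19.95
tcp_pos: [650.6, 37.8, 245.8]
eef_rot: [180.0, -0.1, 10.8]
contact_force: [1.0, -0.6, -0.3]
opening: 0.493
finger_force: 0.0
```

Request:
step_arm([
  [0,0,0,0,0,0,0],
  [0,0,0,0,0,0,0],
  [0,0,0,0,0,0,0],
  [0,0,0,0,0,0,0],
  [0,0,0,0,0,0,0],
])

```text
clock: 20.45
tcp_pos: [650.3, 38.2, 244.6]
eef_rot: [-180.0, -0.0, 10.8]
contact_force: [-0.8, 2.1, -0.5]
opening: 0.256
finger_force: 20.0
```

Run:
```python
import numpy as np
t=np.linspace(1.465,0.0,19); x=-180*np.cos(t); z=180*np.sin(t)
for a,b in zip(np.diff(x),np.diff(z)): print(round(float(a)/1000,4),0,round(-float(b)/1000,4))
```

```text
-0.0145 0 0.0021
-0.0143 0 0.0033
-0.014 0 0.0045
-0.0135 0 0.0056
-0.013 0 0.0067
-0.0125 0 0.0077
-0.0118 0 0.0087
-0.011 0 0.0096
-0.0102 0 0.0105
-0.0093 0 0.0113
-0.0084 0 0.012
-0.0074 0 0.0126
-0.0063 0 0.0132
-0.0052 0 0.0137
-0.0041 0 0.0141
-0.003 0 0.0143
-0.0018 0 0.0145
-0.0006 0 0.0146
```

Request:
step_arm([
  [-0.0145,0,0.0021,0,0,0,0],
  [-0.0143,0,0.0033,0,0,0,0],
  [-0.014,0,0.0045,0,0,0,0],
  [-0.0135,0,0.0056,0,0,0,0],
  [-0.013,0,0.0067,0,0,0,0],
  [-0.0125,0,0.0077,0,0,0,0],
])

```text
clock: 21.05
tcp_pos: [569.8, 23.0, 215.4]
eef_rot: [-180.0, -0.1, 10.9]
contact_force: [0.0, 4.2, 2.6]
opening: 0.261
finger_force: 20.0
```

Request:
step_arm([
  [-0.0118,0,0.0087,0,0,0,0],
  [-0.011,0,0.0096,0,0,0,0],
  [-0.0102,0,0.0105,0,0,0,0],
  [-0.0093,0,0.0113,0,0,0,0],
  [-0.0084,0,0.012,0,0,0,0],
  [-0.0074,0,0.0126,0,0,0,0],
])

```text
clock: 21.65
tcp_pos: [512.3, 12.2, 150.4]
eef_rot: [-179.9, -0.1, 10.9]
contact_force: [-1.2, 5.4, 2.7]
opening: 0.257
finger_force: 20.0
```

Request:
step_arm([
  [-0.0063,0,0.0132,0,0,0,0],
  [-0.0052,0,0.0137,0,0,0,0],
  [-0.0041,0,0.0141,0,0,0,0],
  [-0.003,0,0.0143,0,0,0,0],
  [0,0,0,0,0,0,0],
])

```text
clock: 22.15
tcp_pos: [493.5, 8.7, 92.5]
eef_rot: [-179.9, 0.1, 10.8]
contact_force: [-0.0, 6.4, -2.7]
opening: 0.259
finger_force: 20.0
```

Request:
step_arm([
  [-0.0018,0,0.0135,0,0,0,0],
  [-0.0006,0,0.01,0,0,0,0],
  [0,0,0.004,0,0,0,0],
  [0,0,0.002,0,0,0,0],
  [0,0,0,0,0,0,0],
])

```text
clock: 22.65
tcp_pos: [491.7, 8.3, 65.1]
eef_rot: [-179.9, 0.1, 10.8]
contact_force: [-2.9, 5.5, -1.6]
opening: 0.259
finger_force: 20.0
```

Request:
step_arm([
  [0,0,0.002,0,0,0,0],
  [0,0,0.002,0,0,0,0],
  [0,0,0,0,0,0,0],
])

```text
clock: 22.95
tcp_pos: [492.0, 8.3, 63.2]
eef_rot: [-179.9, 0.0, 10.8]
contact_force: [-8.2, 5.5, 9.3]
opening: 0.257
finger_force: 20.0
```

Request:
step_arm([
  [-0.0015,0,0.001,0,0,0,0],
  [0,0,0.001,0,0,0,0],
  [0,0,0,0,0,0,0],
  [0,0,0,0,0,0,0],
])

```text
clock: 23.35
tcp_pos: [492.0, 8.3, 63.1]
eef_rot: [-179.9, -0.2, 10.9]
contact_force: [-5.1, 6.4, 14.8]
opening: 0.255
finger_force: 20.0
```

The z stays at 63.1 while the force rises, so the foot is on the bed. Release and back away.

Request:
step_arm([
  [0,0,0,0,0,0,1],
  [0,0,0,0,0,0,1],
  [0,0,0,0,0,0,1],
  [0,0,0,0,0,0,1],
  [0,0,0,0,0,0,1],
  [0,0,-0.02,0,0,0,1],
  [0,0,-0.04,0,0,0,1],
  [0,0,-0.045,0,0,0,1],
])

```text
clock: 24.15
tcp_pos: [489.7, 7.1, 163.4]
eef_rot: [-180.0, 0.2, 10.8]
contact_force: [1.1, 0.4, 0.1]
opening: 0.946
finger_force: 0.0
```

Request:
step_arm([
  [0,0,-0.045,0,0,0,1],
  [0,0.04,-0.02,0,0,0,1],
  [0,0.045,0,0,0,0,1],
  [0,0.045,0,0,0,0,1],
  [0,0.045,0,0,0,0,1],
  [0,0.045,0,0,0,0,1],
  [0,0,0,0,0,0,1],
  [0,0,0,0,0,0,1],
])

```text
clock: 24.95
tcp_pos: [531.8, -209.7, 228.1]
eef_rot: [-179.9, 0.1, 10.7]
contact_force: [-0.5, 0.5, 0.8]
opening: 1.003
finger_force: 0.0
```

Run:
```python
from h import *
from scipy.optimize import least_squares
for n in ['scene','side']:
    i,d,c=cloud(n); P=full(d,c); f=np.load(n+'.npz')
    for I,Q in [(f['i'],f['P']),(i,P)]:
        k=(Q[...,2]>60)&(Q[...,2]<110)&(I.max(2)<60)&(np.hypot(Q[...,0]-490,Q[...,1]-8)<28); q=Q[k]
        print(n,k.sum(),np.round(least_squares(lambda c:np.linalg.norm(q-c,axis=1)-12,np.median(q,0)-[0,0,8],loss='soft_l1').x,1))
    cv2.imwrite(f'pics/end_{n}.png',cv2.resize(i,(800,600),interpolation=cv2.INTER_CUBIC))
```

```text
scene 52 [489.1   8.2  85.5]
scene 49 [488.7   8.2  81.8]
side 75 [490.2   7.9  83.6]
side 73 [490.    7.5  79.3]
```

View pics/end_side.png

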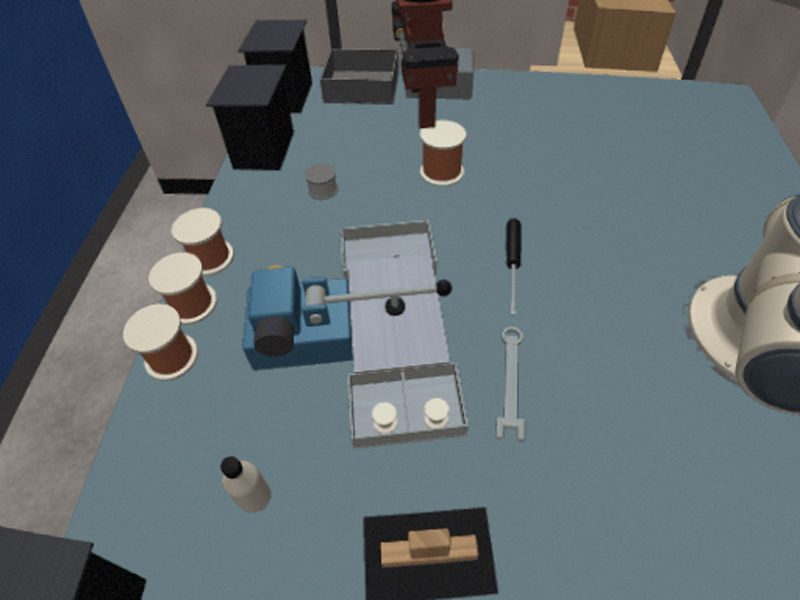

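The knob at (444,288) now sits 4 mm lower than at the start, at about 80 mm, so the foot is down. The scraper stands at (429,545) mid-pad, the bystanders are unmoved, and the arm is clear. I'll hand in.

```bash
python3 -c "
from workcell import r
print(r.close_job())"
```

```text
the job is handed in; nothing more can be done
None
```

The job is handed in at about 25 s with no verdict returned: by the camera checks, all four offcuts are in the scrap tray, the scraper stands upright mid-pad, the foot is back down on the bed, and the bystanders look unmoved.

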